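# Steer the alignment laser spot onto the green ring

## Robot

A 6-joint arm with a two-finger parallel gripper is mounted at the origin on the work surface. World frame = base frame: x ahead of the robot, y to its left, z up, the work surface at z = 0. Lengths are in mm, angles in rad, forces in N, time in s.
With the tool pointing down it reaches from about 350 to 875 mm from the base axis. Payload 4.2 kg.
Tool frame: the origin (TCP) lies where the fingers leave the gripper's body, on its centre line; the fingertips stand ahead of it and the grasp point (between the pads) lies 54 mm ahead of it (arm.nose_length is the z of the fingertips in the tool frame, in mm); z points along the fingers, x is the direction in which the jaws open and shut, and the axes are right-handed (so a half turn about z gives the same grasp; the last joint's range is limited). The gripper opens to 85 mm and grips with 20 to 120 N. Pads are 22 mm wide; open, the fingers measure 114 mm over their backs; the gripper's body (76 mm by 85 mm) begins 54 mm behind the grasp point. The pads swing forward as they close: fully open they stand 13 mm farther back than shut.
Start: joints at [0.259, 0.385, 0.008, 0, -1.194, -0.259], TCP at [624.98, 0.025, 303.912] pointing down, gripper open.
Joint ranges: [-3.14, 3.14], [-1.21, 2.06], [-1.07, 1.41], [-3.16, 2.05], [-2.99, -0.16], [-3.1, 3.1]. Speed limits (rad/s): [2.79, 2.79, 3.14, 3.14, 3.14, 3.14].

## Interface

Orientations are given as a unit quaternion [x, y, z, w].
In Python, from bench import arm, imaging, job_done gives the robot as it stands.
- The arm moves only by the shell command python3 -m crank 'ROWS' [OPENING]. ROWS is a JSON object of lists of equal length, an entry for each row: "delta_pos": the shift along the tool's x, y, z in m, a list of three; "twist": the turn about the tool's z in rad. In form: {"delta_pos": [[tx, ty, tz], ...], "twist": [twist, ...]}. A call has 1 to 8 rows; each row shifts and turns the commanded pose from where the row before left it, along the tool's axes as they then stand; what a row does not reach is not made up. A row lasts 1/12 s, in which the tool goes at most 41.7 mm and 7.16 degrees, less where a joint would pass 70% of its speed; a pose out of reach is approached as far as the arm can. A call is refused whole if a number of a shift passes 0.0417 or a number of a turn 0.125, either way. A call with a gripper value outside its range is refused whole. OPENING is the opening, from 0 (shut) to 1 (fully open), set as the call begins (- or left out, the last holds). The fingers move at their own pace and stop on an object; the grip force is fixed at half the most. Time passes only in rows, so rows that do not move let the fingers close. It gives the time, the measured TCP pose, the force and the opening at its end, in the units of the state.
- arm.read_state(): the state, without advancing time (a new reading comes with each control period).
- imaging.get_image(name): name is "scene" or "side" or "wrist"; returns (picture, depth): 420x560x3 uint8, blue, green, red; 420x560 float32, mm along the optical axis (not along the pixel's ray), 0 where there is no reading.
- imaging.camera_model(name): a dict with "vfov" (degrees; the focal length in pixels is half the picture's height over the tangent of half this angle, whatever the lens; pixels are square), "cx", "cy" (the principal point, pixels), "T" (4x4, takes a point from camera to world coordinates); the wrist camera has in their place "hand_eye" (4x4, takes a point from camera to tool coordinates, whose origin is the TCP and whose axes are the tool frame's). Camera axes: x right, y up, looking along -z (the intrinsics and any distortion apply to the point x, -y, -z); pixel columns grow to the right and rows downward; lengths in mm; the calibration is good to about 2 mm. A picture is of the moment at which its call begins: read the wrist's pose just before it. camera_model takes no time and is no camera call.
- job_done(): hands the job in, once; it reports no verdict.
The state is a dict: "clock": time; "joints": joint angles; "joint_vel": joint speeds; "joint_efforts": joint torques, N m; "position": TCP position; "ee_rot": TCP orientation; "contact_force": force on the tool from outside, world axes, zero at the start; "wrist_torque": the same for the moment, N m; "gripper_width": finger opening in mm.
Only numpy, scipy, OpenCV 4.12 (cv2) and the standard library are available. Lean on these libraries where they do the work, as an engineer would, in place of code of your own. Each camera call takes 0.05 s, during which the arm holds its last target.

## Task

Using the two thumbscrews on the mirror bench, steer the red laser spot on the white card until it lies inside the green ring: the red-topped screw swings the spot sideways, the blue-topped one moves it nearer or farther. Then let go of the screws.

Things in the scene. Friction and masses are not known exactly. Their poses are not given: they have to be found in the camera images.
- side_screw_grip (a point): Centre of the red-topped thumbscrew's grip bar: 42 mm long (its x), 14 wide (its y), 30 tall; block top 33 mm below; turns about z, stays where left (0.03 N m). Turned by 1 rad it swings spot, mirror and blue screw 0.24 rad the same way about the vertical axis of the blue screw (anticlockwise = spot to the left, seen from screws to card). Stops 1.5 rad either side of bar pointing to the card.
- reach_screw_grip (a point): Centre of the blue-topped thumbscrew's grip bar, on the turret with the round mirror, 145 mm right of the red-topped one (seen from screws to card); same size, axes, height, stiffness, stops. Clockwise from above it moves the spot 40 mm/rad straight away from this screw's axis, anticlockwise nearer. The grey-topped screw on the other, narrower bench has no effect.
- red_spot (a point): Centre of the red laser spot, 12 mm across, on the flat white card (140 x 140 mm, top 16 mm above table, centre 170 mm from the blue screw's axis) at the far end of the fixed dark mirror bench (320 x 260 mm). Its x axis points straight away from the blue screw's axis, z up. A laser tube stands beside the card, top 66 mm above the table.
- green_mark (a point): Centre of the green ring printed on the white card, 26 mm outside and 18 mm inside diameter. A blue square, a black cross and a yellow disc are printed on the same card, in any order, and are not the target.

How it is judged:
By the outcome, as a careful person would: the job done as asked, in the order asked, and still so for the second after the job is handed in, with the robot touching nothing.
It also fails if it takes over 38 s, if anything falls off the work surface, if the arm or the gripper's body presses on something with over 40 N, if the wrist force passes 120 N, or if a joint passes its speed limit or range.

## Working session

There is one attempt and no reset: what is moved stays moved. The work goes in short steps, Python scripts to look and compute and a shell command to move; the robot and the scene stay as the last step left them, time stands still between calls to the robot, and variables do not carry over. Pictures are saved under pics/ and viewed, and the job is handed in when it is done.

```bash
ls; mkdir -p pics; python3 - <<'E'
from bench import arm, imaging
import cv2
print(arm.read_state(), arm.nose_length)
for n in ["scene","side","wrist"]:
    p,d=imaging.get_image(n); cv2.imwrite(f"pics/{n}0.png",p)
    import numpy as np; np.save(f"pics/{n}0.npy",d)
    print(n,imaging.camera_model(n))
E
```

```text
pics
{'clock': 0.0, 'joints': array([ 2.58595012e-01,  3.85556923e-01,  6.62134799e-03, -4.76087286e-04,
       -1.19400852e+00, -2.58594701e-01]), 'joint_vel': array([-0.00155715, -0.00166337, -0.00247524,  0.00051337, -0.00044589,
        0.00068363]), 'joint_efforts': array([-9.55001960e-04, -3.92286408e+01,  1.88399577e+01,  4.18616563e+00,
       -4.72148502e-03,  8.27910434e-07]), 'position': array([6.24572768e+02, 1.75819828e-02, 3.02822841e+02]), 'ee_rot': array([ 8.76670633e-05,  9.99999395e-01, -6.07221965e-05, -1.09475833e-03]), 'contact_force': array([-0.14007341,  0.33071431,  0.0084072 ]), 'wrist_torque': array([ 0.00768208,  0.00103436, -0.04339944]), 'gripper_width': 85.44360213194297} 72.6
scene {'vfov': 56.18245679586804, 'cx': 280.79894464025676, 'cy': 210.29889444673137, 'T': array([[-3.55187072e-01, -4.98346848e-01,  7.90880878e-01,
         1.13849226e+03],
       [ 9.34706011e-01, -1.77645470e-01,  3.07842102e-01,
         2.15671568e+02],
       [-1.29157359e-02,  8.48582645e-01,  5.28905169e-01,
         4.31849310e+02],
       [ 0.00000000e+00,  0.00000000e+
[... 220 characters left out ...]
2],
       [-2.67808109e-01,  6.98376619e-01, -6.63738589e-01,
        -5.69903017e+02],
       [ 9.70588527e-03,  6.90823237e-01,  7.22958540e-01,
         7.04357090e+02],
       [ 0.00000000e+00,  0.00000000e+00,  0.00000000e+00,
         1.00000000e+00]])}
wrist {'vfov': 64.55875364419974, 'cx': 279.85834156307106, 'cy': 211.83941984757436, 'hand_eye': array([[ 9.99999954e-01, -2.19807876e-04, -2.10048792e-04,
        -1.08334106e+00],
       [-2.67122674e-04, -9.65139335e-01, -2.61736495e-01,
        -6.64357836e+01],
       [-1.45194608e-04,  2.61736539e-01, -9.65139349e-01,
        -7.00716470e+01],
       [ 0.00000000e+00,  0.00000000e+00,  0.00000000e+00,
         1.00000000e+00]])}
```

View pics/scene0.png

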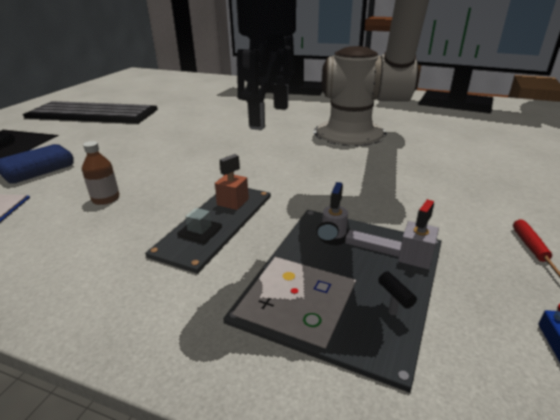

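View pics/side0.png

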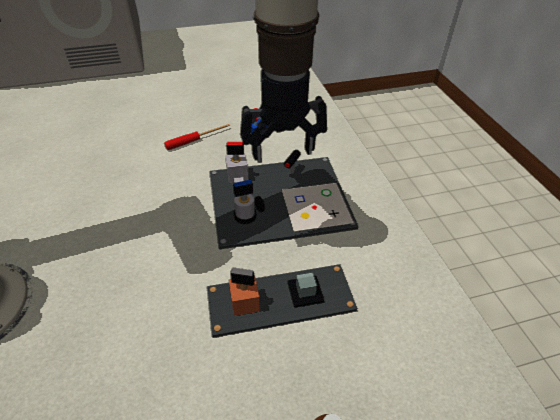

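View pics/wrist0.png

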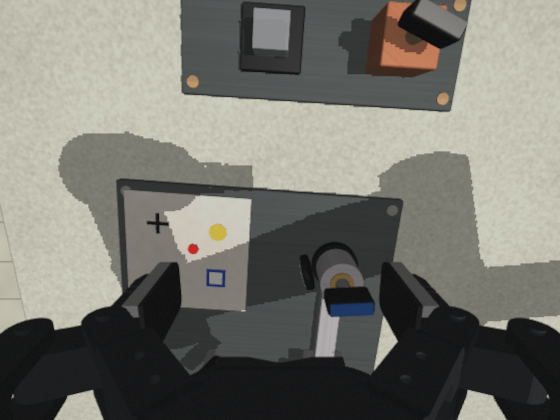

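Scene: the blue screw is at about (336,190), the red screw at (425,212), the red spot at (294,291) and the green ring at (312,320). Wrist: spot at (193,248), blue bar at (349,300). Next I'll measure these points.

```bash
cat > h.py <<'E'
import numpy as np, cv2
from bench import arm, imaging
from scipy.spatial.transform import Rotation as R
def tcpT(s):
    T=np.eye(4);T[:3,:3]=R.from_quat(s["ee_rot"]).as_matrix();T[:3,3]=s["position"];return T
def cam(n,s=None):
    m=imaging.camera_model(n); f=210/np.tan(np.radians(m["vfov"]/2))
    T=m["T"] if "T" in m else tcpT(s)@m["hand_eye"]
    return f,m["cx"],m["cy"],T
def ray(C,uv):
    f,cx,cy,T=C; d=np.array([(uv[0]-cx)/f,-(uv[1]-cy)/f,-1.0]); return T[:3,3],T[:3,:3]@d
def onz(C,uv,z):
    o,d=ray(C,uv); return o+d*(z-o[2])/d[2]
def atd(C,uv,D):
    o,d=ray(C,uv); return o+d*D
def tri(C1,u1,C2,u2):
    o1,d1=ray(C1,u1);o2,d2=ray(C2,u2)
    A=np.c_[d1,-d2];t=np.linalg.lstsq(A,o2-o1,rcond=None)[0]
    a=o1+d1*t[0];b=o2+d2*t[1];return (a+b)/2,np.linalg.norm(a-b)
def blobs(p,col,mina=15,roi=None):
    h=cv2.cvtColor(p,cv2.COLOR_BGR2HSV);H,S,V=[h[...,i].astype(int) for i in range(3)]
    m={"red":((H<6)|(H>174))&(S>170)&(V>70),"blue":(H>105)&(H<130)&(S>120)&(V>30),"green":(H>40)&(H<90)&(S>90)&(V>30),"yellow":(H>20)&(H<30)&(S>150)}[col].astype(np.uint8)
    if roi: q=np.zeros_like(m);x0,y0,x1,y1=roi;q[y0:y1,x0:x1]=1;m*=q
    n,l,st,c=cv2.connectedComponentsWithStats(m,connectivity=8)
    return [(c[i].round(1),st[i].tolist(),l==i) for i in range(1,n) if st[i][4]>=mina]
E
python3 - <<'E'
from h import *
s=arm.read_state()
for n in ["scene","side","wrist"]:
    p=cv2.imread(f"pics/{n}0.png");d=np.load(f"pics/{n}0.npy");C=cam(n,s)
    for col in ["red","blue","green","yellow"]:
        for c,st,m in blobs(p,col):
            dd=d[m];dd=dd[dd>0]
            D=np.median(dd) if len(dd) else 0
            print(n,col,c,st,"z16",onz(C,c,16).round(1)[:2],"depth",atd(C,c,D).round(1))
E
```

```text
scene red [426.7 206. ] [421, 201, 12, 11, 84] z16 [402.6 244.9] depth [576.3 238.  114.2]
scene red [531.4 237.7] [515, 220, 36, 35, 443] z16 [453.3 424.8] depth [463.5 421.7  22.2]
scene red [294.1 290.4] [292, 289, 5, 4, 17] z16 [723.   73.5] depth [724.3  73.9  17.2]
scene blue [ 30.2 159.1] [0, 146, 69, 29, 1042] z16 [ 500.4 -723.3] depth [ 539.3 -666.    41.4]
scene blue [337.  188.1] [333, 183, 8, 11, 54] z16 [389.5  56.9] depth [566.8  94.5 114.5]
scene blue [ 13.1 208.5] [0, 197, 29, 24, 66] z16 [ 694.2 -545.3] depth [ 684.3 -562.4    6.7]
scene blue [551.6 329.7] [540, 311, 20, 49, 592] z16 [676.2 419.3] depth [680.6 417.4  19.9]
scene green [467.   19.1] [465, 9, 5, 22, 24] z16 [-2934.6   379.1] depth [-403.1  277.5  274.5]
scene green [305.2 319.3] [304, 314, 5, 11, 16] z16 [771.6 106.6] depth [771.1 106.4  15.5]
scene green [317.3 321.8] [311, 315, 10, 12, 25] z16 [770.1 123.5] depth [770.6 123.6  16.5]
scene yellow [288.4 275.6] [284, 273, 10, 7, 54] z16 [694.7  54.1] depth [694.7  54.1  16. ]
side red [181.6 139.6] [165, 132, 35, 17, 253] z16 [453.4 424.4] depth [453.4
[... 223 characters left out ...]
 179, 19, 8, 79] z16 [581.  202.6] depth [563.3  91.1 115.4]
side blue [299.8 198.7] [295, 195, 10, 8, 24] z16 [701.9 110.4] depth [701.5 109.4  17.1]
side green [325.4 192.4] [321, 189, 10, 8, 29] z16 [769.2 115.6] depth [768.6 114.3  17.3]
side yellow [304.5 215.2] [301, 213, 8, 6, 39] z16 [695.9  54.8] depth [695.7  54.2  16.7]
wrist red [192.7 248.7] [189, 245, 9, 9, 65] z16 [725.2  74.2] depth [724.6  73.3  18.2]
wrist blue [215.7 277.6] [207, 270, 18, 17, 115] z16 [700.7 110.5] depth [700.5 110.1  16.8]
wrist blue [351.6 308.8] [330, 302, 44, 15, 559] z16 [538.5 151.9] depth [562.7  91.3 115.1]
wrist yellow [217.3 232. ] [210, 225, 16, 15, 196] z16 [696.  54.] depth [695.9  53.8  16.7]
```

```bash
python3 - <<'E'
from h import *
s=arm.read_state()
for n,name,col,roi in [("wrist","blue","blue",(320,280,390,330)),("side","blue","blue",(225,170,260,195)),("side","red","red",(220,135,250,150)),("scene","red","red",(415,195,440,220)),("scene","blue","blue",(325,175,350,200))]:
    p=cv2.imread(f"pics/{n}0.png");d=np.load(f"pics/{n}0.npy");C=cam(n,s)
    for c,st,m in blobs(p,col,15,roi):
        v,u=np.nonzero(m&(d>0));P=np.array([atd(C,(a,b),d[b,a]) for a,b in zip(u,v)])
        print(n,name,len(P),"zpct",np.percentile(P[:,2],[2,25,50,75,98]).round(1))
        T=P; w,V=np.linalg.eigh(np.cov(T[:,:2].T)); ax=V[:,1]; ax*=np.sign(ax[0])
        pr=(T[:,:2]-T[:,:2].mean(0))@ax
        print("  mean",T.mean(0).round(1),"ang",np.arctan2(ax[1],ax[0]).round(3),"len",np.ptp(pr).round(1), "wid",np.ptp((T[:,:2]-T[:,:2].mean(0))@V[:,0]).round(1))
p=cv2.imread("pics/wrist0.png")
cv2.imwrite("pics/wz.png",cv2.resize(p[220:350,280:420],None,fx=4,fy=4))
q=np.hstack([cv2.resize(cv2.imread("pics/side0.png")[130:230,215:295],(400,500)),cv2.resize(cv2.imread("pics/scene0.png")[170:270,360:440],(400,500))])
cv2.imwrite("pics/sz.png",q)
E
```

```text
wrist blue 557 zpct [112.9 114.7 115.2 115.6 116.6]
  mean [562.5  91.7 114.6] ang -0.109 len 65.4 wid 75.3
side blue 79 zpct [ 12.8 114.1 114.9 115.5 116.7]
  mean [564.2  96.  111. ] ang 1.196 len 143.2 wid 38.5
side red 47 zpct [113.3 114.9 115.5 116.4 117.3]
  mean [574.1 234.8 115.6] ang -0.194 len 35.5 wid 14.3
scene red 84 zpct [111.7 113.9 114.4 114.7 115.5]
  mean [576.3 237.9 114.2] ang -0.266 len 35.7 wid 9.7
scene blue 54 zpct [112.4 113.9 114.2 114.5 115. ]
  mean [566.   94.4 114.1] ang 0.06 len 34.5 wid 8.3
```

View pics/sz.png

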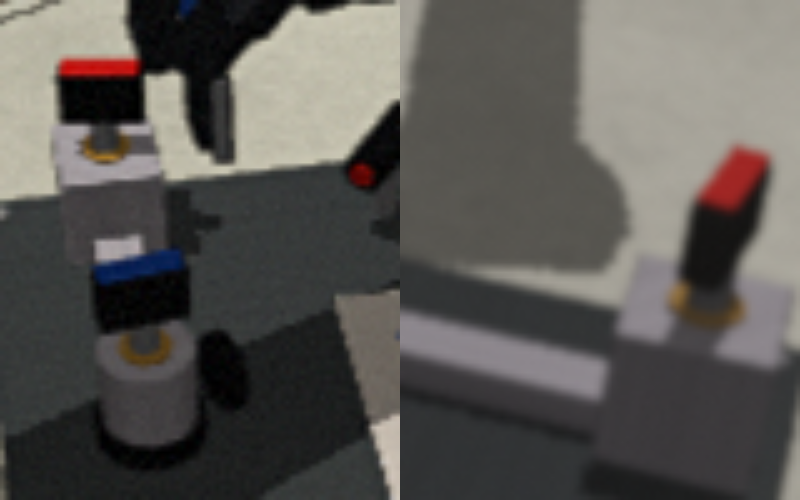

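View pics/wz.png

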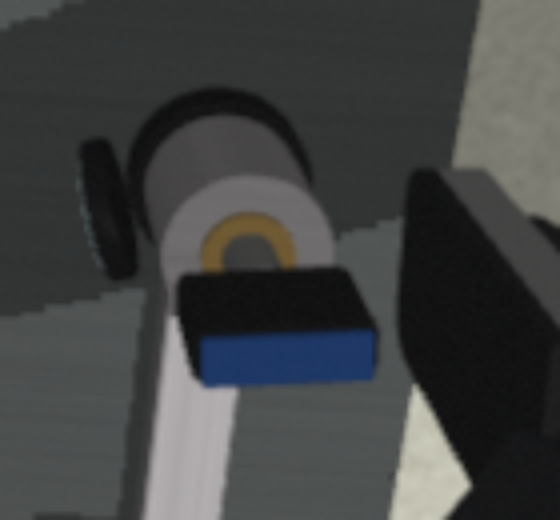

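Cross-checks: the two screws come out about 145 mm apart (given 145), the bar tops are at z≈114.7 so the grip centres are at ≈99.7, and the spot is at r≈161 from blue. The ring is at r≈206 and +0.225 rad from the spot. So I need about 0.94 rad anticlockwise on red and about 1.13 rad clockwise on blue. I'll go over the red screw first.

```bash
python3 -m crank '{"delta_pos":[[0.007,0.034,0.004],[0.007,0.034,0.004],[0.007,0.034,0.004],[0.007,0.034,0.004],[0.007,0.034,0.004],[0.007,0.034,0.004],[0.0076,0.0325,0.004]],"twist":[0,0,0,0,0,0,0]}' 1
python3 -m crank '{"delta_pos":[[0,0,0],[0,0,0],[0,0,0],[0,0,0],[0,0,0],[0,0,0],[0,0,0],[0,0,0]],"twist":[-0.12,-0.12,-0.12,-0.12,-0.12,-0.12,-0.12,-0.12]}'
python3 -m crank '{"delta_pos":[[0,0,0],[0,0,0],[0,0,0],[0,0,0],[0,0,0]],"twist":[-0.12,-0.12,-0.12,-0.02,0]}'
python3 - <<'E'
from h import *
s=arm.read_state();p,d=imaging.get_image("wrist");cv2.imwrite("pics/w1.png",p)
C=cam("wrist",s);print(s["position"],s["joints"],s["clock"],tcpT(s)[:3,:2])
for col in["red","blue","green"]:
    for c,st,m in blobs(p,col,30):
        v,u=np.nonzero(m&(d>0)); 
        P=np.array([atd(C,(a,b),d[b,a]) for a,b in zip(u,v)]);print(col,c,st,np.median(P,0).round(1))
        r=cv2.minAreaRect(np.array([onz(C,(a,b),114.7)[:2] for a,b in zip(u,v)],np.float32));print(r)
E
```

```text
clock: 0.73
position: [574.7, 238.2, 275.4]
ee_rot: [-0.0, 1.0, -0.0, -0.0]
contact_force: [1.3, -0.1, -0.1]
gripper_width: 85.6
clock: 1.4
position: [575.2, 236.5, 275.4]
ee_rot: [-0.464, 0.886, 0.0, -0.0]
contact_force: [-0.4, 0.1, 0.5]
gripper_width: 85.5
clock: 1.82
position: [575.3, 236.5, 275.6]
ee_rot: [-0.62, 0.784, 0.0, -0.0]
contact_force: [0.7, -0.4, 0.1]
gripper_width: 85.6
[575.26404574 236.46066    275.56339518] [ 6.49768388e-01  3.99863061e-01 -4.16695401e-02 -1.95181347e-04
 -1.12992172e+00  6.88279316e-01] 1.8167 [[-2.30733875e-01 -9.73016691e-01]
 [-9.73016815e-01  2.30734071e-01]
 [ 3.96111679e-04  5.54259410e-04]]
red [294.9  47.5] [292, 41, 7, 14, 31] [692.7 196.3  60. ]
((682.5794067382812, 201.09555053710938), (1.3888412714004517, 8.368098258972168), 45.181602478027344)
red [ 2.  73.2] [0, 66, 6, 14, 62] [731.9 437.3  47.1]
((711.384521484375, 388.36981201171875), (3.1648149490356445, 8.004973411560059), 64.24190521240234)
red [  1.2 112.6] [0, 107, 4, 12, 35] [702.9 452.8  46.4]
((688.7984619140625, 399.93963623046875), (1.9549336433410645, 7.188653945922852),
[... 455 characters left out ...]
5646973, 9.383952140808105), 30.975292205810547)
red [169.8 347.1] [163, 339, 14, 18, 71] [425.1 403.   14.6]
((489.176513671875, 347.85748291015625), (17.67671012878418, 3.172248601913452), 15.888997077941895)
blue [385.1  23.4] [373, 9, 26, 30, 277] [701.2 110.9  16.5]
((682.8284912109375, 143.2548370361328), (14.863591194152832, 14.799193382263184), 85.88236999511719)
blue [ 41.8 122.1] [0, 55, 96, 132, 5341] [689.8 431.7  29.5]
((679.0460205078125, 386.2818298339844), (74.79943084716797, 59.47004318237305), 14.445868492126465)
blue [480.9 188.5] [469, 162, 24, 55, 948] [563.4  93.3 114.8]
((562.9479370117188, 93.16220092773438), (38.32143020629883, 12.602980613708496), 2.925868511199951)
```

View pics/w1.png

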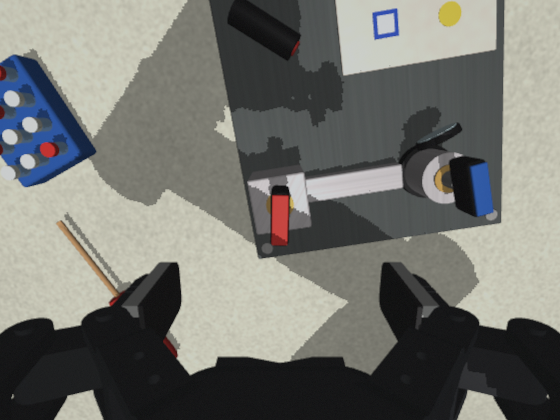

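The red bar is at (573.7,237), angle −0.239, and aligned to the jaws. Blue is at (563,93), angle 0.05. Now I'll descend and grip.

```bash
python3 -m crank '{"delta_pos":[[0,0.0014,0.03],[0,0,0.03],[0,0,0.03],[0,0,0.03],[0,0,0],[0,0,0]],"twist":[0,0,0,0,0,0]}' 1
python3 -m crank '{"delta_pos":[[0,0,0],[0,0,0],[0,0,0],[0,0,0],[0,0,0],[0,0,0],[0,0,0],[0,0,0]],"twist":[0,0,0,0,0,0,0,0]}' 0
python3 -m crank '{"delta_pos":[[0,0,0],[0,0,0],[0,0,0],[0,0,0]],"twist":[0,0,0,0]}'
```

```text
clock: 2.37
position: [573.7, 236.4, 154.7]
ee_rot: [-0.621, 0.784, -0.0, -0.002]
contact_force: [1.0, -0.2, 0.5]
gripper_width: 85.3
clock: 3.03
position: [574.2, 237.0, 156.8]
ee_rot: [-0.621, 0.784, -0.0, 0.0]
contact_force: [-1.7, -0.7, 4.9]
gripper_width: 13.3
clock: 3.37
position: [574.2, 237.0, 156.8]
ee_rot: [-0.621, 0.784, -0.0, 0.0]
contact_force: [-2.1, 0.3, 5.8]
gripper_width: 12.8
```

```bash
python3 -m crank '{"delta_pos":[[0,0,0],[0,0,0],[0,0,0],[0,0,0],[0,0,0],[0,0,0],[0,0,0],[0,0,0]],"twist":[-0.1,-0.12,-0.12,-0.12,-0.12,-0.12,-0.12,-0.12]}'
python3 -m crank '{"delta_pos":[[0,0,0],[0,0,0],[0,0,0]],"twist":[0,0,0]}'
python3 - <<'E'
from h import *
s=arm.read_state();print(s["wrist_torque"],s["joints"][5])
for n in ["scene","side","wrist"]:
    p,d=imaging.get_image(n);cv2.imwrite(f"pics/{n}2.png",p);C=cam(n,s)
    for c,st,m in blobs(p,"red",8): 
        q=onz(C,c,16)
        if 660<q[0]<800 and 0<q[1]<150: print(n,c,st[4],q.round(1))
E
```

```text
clock: 4.03
position: [573.8, 238.4, 156.8]
ee_rot: [0.91, -0.415, -0.0, -0.001]
contact_force: [-3.7, 4.2, 5.8]
gripper_width: 12.8
clock: 4.28
position: [573.8, 238.4, 156.8]
ee_rot: [0.909, -0.417, -0.0, -0.001]
contact_force: [-3.0, 3.8, 5.3]
gripper_width: 13.5
[1.24817147 1.26484843 0.00753942] 1.6284246502462616
scene [318.1 296.6] 17 [723.2 111.   16. ]
side [309.  196.1] 11 [726.2 113.4  16. ]
```

View pics/scene2.png

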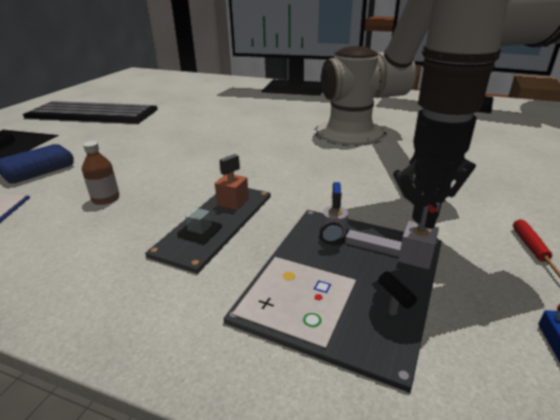

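The spot now lies almost on the line to the ring. I'll release and rise, then look closely from above.

```bash
python3 -m crank '{"delta_pos":[[0,0,0],[0,0,0],[0,0,0],[0,0,0],[0,0,0]],"twist":[0,0,0,0,0]}' 1
python3 -m crank '{"delta_pos":[[0,0,-0.03],[0,0,-0.03],[0,0,-0.03],[0,0,-0.03],[0,0,0],[0,0,0],[0,0,0]],"twist":[0,0.108,0.108,0.108,0.108,0,0]}'
cat >> h.py <<'E'
def look(tag,show=True):
    s=arm.read_state();p,d=imaging.get_image("wrist");cv2.imwrite(f"pics/{tag}.png",p)
    C=cam("wrist",s);print(s["position"].round(1),s["clock"],"\n",tcpT(s)[:3,:2].round(4))
    for col in["red","blue","green","yellow"]:
        for c,st,m in blobs(p,col,20):
            v,u=np.nonzero(m&(d>0)); 
            if len(u)<10: continue
            P=np.median(np.array([atd(C,(a,b),d[b,a]) for a,b in zip(u,v)]),0)
            if abs(P[2]-114.8)<3:
                r=cv2.minAreaRect(np.array([onz(C,(a,b),114.7)[:2] for a,b in zip(u,v)],np.float32));print(col,c,"BAR",P.round(1),r)
            elif abs(P[2]-16)<5: print(col,c,st,"CARD",onz(C,c,16).round(1))
    return p,d,C
E
python3 -c "
from h import *;look('w3')"
```

```text
clock: 4.85
position: [574.0, 236.5, 155.5]
ee_rot: [0.909, -0.418, -0.0, 0.0]
contact_force: [-0.4, -0.7, 0.2]
gripper_width: 72.7
clock: 5.43
position: [573.6, 236.5, 275.4]
ee_rot: [0.799, -0.602, -0.0, 0.0]
contact_force: [-0.5, -0.4, -0.5]
gripper_width: 85.3
[573.6 236.5 275.4] 5.4333 
 [[ 2.758e-01 -9.612e-01]
 [-9.612e-01 -2.758e-01]
 [-2.000e-04  1.200e-03]]
red [456.4  72.1] [451, 66, 12, 13, 127] CARD [725.2 110.4  16. ]
red [279. 218.] BAR [572.8 236.2 115. ] ((573.7173461914062, 237.0757598876953), (37.74591064453125, 12.274024963378906), 39.9137077331543)
blue [446.   98.7] [432, 84, 30, 30, 230] CARD [701.1 110.3  16. ]
blue [456.  279.4] BAR [563.8  93.9 114.8] ((562.880859375, 93.46080017089844), (38.49556350708008, 12.757144927978516), 15.56463623046875)
green [472.3  18.6] [459, 3, 29, 32, 334] CARD [769.8 114.9  16. ]
yellow [498.7 121.5] [489, 112, 20, 20, 312] CARD [695.8  53.6  16. ]
```

View pics/w3.png

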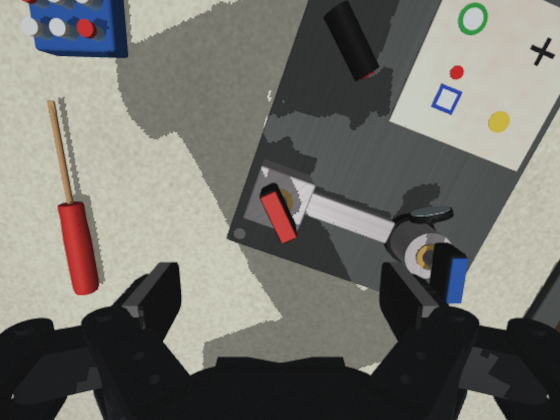

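Same view, angles about blue: spot 0.104 and ring 0.104, so the side screw is right. Reach is 163.2 against 208.0, which needs 1.12 rad clockwise. Moving to the blue screw.

```bash
python3 -m crank '{"delta_pos":[[0.0336,0.0125,0],[0.0336,0.0125,0],[0.0336,0.0125,0],[0.0338,0.0123,0],[0,0,0],[0,0,0],[0,0,0]],"twist":[0,0,0,0,0,0,0]}' 1
python3 -m crank '{"delta_pos":[[0,0,0.03],[0,0,0.03],[0,0,0.03],[0,0,0.03],[0,0,0],[0,0,0]],"twist":[0,0,0,0,0,0]}'
python3 -c "
from h import *
for n in ['scene','side']:
  cv2.imwrite(f'pics/{n}4.png',imaging.get_image(n)[0])
a=cv2.imread('pics/scene4.png')[130:270,260:450];b=cv2.imread('pics/side4.png')[90:230,180:370];cv2.imwrite('pics/c4.png',cv2.resize(np.hstack([a,b]),None,fx=2,fy=2))"
```

```text
clock: 6.07
position: [562.8, 93.6, 274.8]
ee_rot: [0.798, -0.602, -0.001, 0.001]
contact_force: [-0.0, 0.7, -0.6]
gripper_width: 85.6
clock: 6.57
position: [562.5, 94.5, 154.4]
ee_rot: [0.799, -0.602, -0.001, 0.002]
contact_force: [0.4, 0.7, 0.7]
gripper_width: 85.4
```

View pics/c4.png

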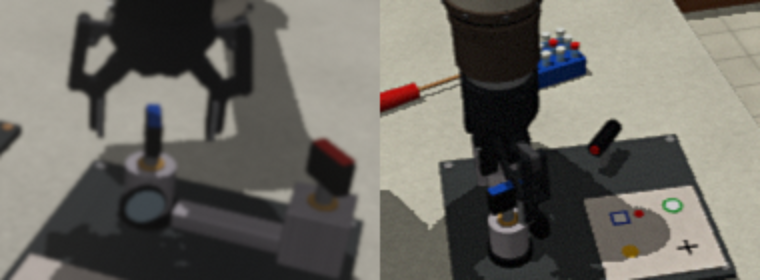

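The blue bar stands between the open fingers. Closing and turning.

```bash
python3 -m crank '{"delta_pos":[[0,0,0],[0,0,0],[0,0,0],[0,0,0],[0,0,0],[0,0,0],[0,0,0],[0,0,0]],"twist":[0,0,0,0,0,0,0,0]}' 0
python3 -m crank '{"delta_pos":[[0,0,0],[0,0,0],[0,0,0]],"twist":[0,0,0]}'
python3 -m crank '{"delta_pos":[[0,0,0],[0,0,0],[0,0,0],[0,0,0],[0,0,0],[0,0,0],[0,0,0],[0,0,0]],"twist":[0.1,0.12,0.12,0.12,0.12,0.12,0.12,0.12]}'
python3 -m crank '{"delta_pos":[[0,0,0],[0,0,0],[0,0,0],[0,0,0],[0,0,0]],"twist":[0.12,0.06,0,0,0]}'
python3 -c "
from h import *;look('w5')
for n in ['scene','side']:
  s=arm.read_state();p=imaging.get_image(n)[0];cv2.imwrite(f'pics/{n}5.png',p);C=cam(n)
  for k in ['red','green']:
    for c,st,m in blobs(p,k,8):
      q=onz(C,c,16)
      if 660<q[0]<800 and 0<q[1]<150: print(n,k,c,st,q.round(1))
"
```

```text
clock: 7.33
position: [563.1, 93.5, 156.4]
ee_rot: [0.798, -0.603, 0.0, 0.0]
contact_force: [-0.3, -1.6, 3.9]
gripper_width: 13.2
clock: 7.58
position: [563.1, 93.5, 156.4]
ee_rot: [0.798, -0.603, 0.0, 0.0]
contact_force: [0.4, -3.2, 5.1]
gripper_width: 13.3
clock: 8.25
position: [562.9, 92.3, 156.4]
ee_rot: [-0.436, 0.9, -0.001, -0.001]
contact_force: [-0.6, -7.6, 5.6]
gripper_width: 13.2
clock: 8.67
position: [562.8, 92.1, 156.4]
ee_rot: [-0.356, 0.935, -0.001, -0.001]
contact_force: [-0.0, -8.0, 5.8]
gripper_width: 13.0
[562.8  92.1 156.4] 8.6667 
 [[-0.7466 -0.6652]
 [-0.6652  0.7466]
 [ 0.0026 -0.0012]]
blue [ 88.8 101.9] [64, 76, 50, 53, 620] CARD [701.1 110.   16. ]
blue [281.1 303.3] BAR [563.7  91.  115. ] ((562.8458862304688, 92.08567810058594), (12.140378952026367, 38.15690612792969), 42.46000289916992)
green [ 1.6 28.7] [0, 15, 5, 28, 103] CARD [760.2 109.5  16. ]
yellow [151.1  31. ] [135, 13, 34, 37, 998] CARD [695.9  53.7  16. ]
scene red [312.5 319. ] [310, 317, 6, 5, 22] [767.6 115.9  16. ]
scene green [312.4 321.3] [304, 314, 17, 13, 46] [771.6 116.9  16. ]
side red [325.8 191.8] [324, 191, 4, 3, 8] [770.9 117.3  16. ]
side green [325.4 192.3] [321, 189, 10, 7, 29] [769.3 115.9  16. ]
```

View pics/w5.png

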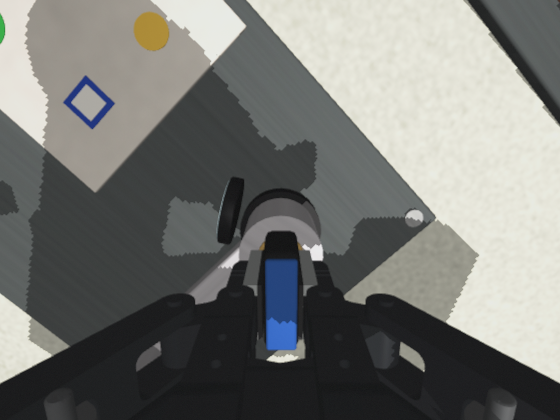

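The spot appears inside the ring. I'll release, rise, move the camera over the card and check.

```bash
python3 -m crank '{"delta_pos":[[0,0,0],[0,0,0],[0,0,0],[0,0,0],[0,0,0]],"twist":[0,0,0,0,0]}' 1
python3 -m crank '{"delta_pos":[[0,0,-0.03],[0,0,-0.03],[0,0,-0.03],[0,0,-0.03],[-0.03,-0.005,0],[-0.03,-0.005,0],[-0.03,-0.005,0],[0,0,0]],"twist":[0,0,0,0,0,0,0,0]}'
python3 -m crank '{"delta_pos":[[0,0,0],[0,0,0],[0,0,0]],"twist":[0,0,0]}'
python3 -c "
from h import *;p,d,C=look('w6')
cv2.imwrite('pics/w6.png',p)
for n in ['scene','side']:
  p=imaging.get_image(n)[0];cv2.imwrite(f'pics/{n}6.png',p);C=cam(n)
  for k in ['red','green']:
    for c,st,m in blobs(p,k,8):
      q=onz(C,c,16)
      if 660<q[0]<800 and 0<q[1]<150: print(n,k,c,st,q.round(1))
"
```

```text
clock: 9.23
position: [562.9, 94.1, 155.6]
ee_rot: [-0.356, 0.934, 0.0, -0.0]
contact_force: [-0.1, -0.3, -0.7]
gripper_width: 73.0
clock: 9.9
position: [643.4, 145.1, 274.6]
ee_rot: [-0.357, 0.934, -0.0, 0.001]
contact_force: [1.3, 0.7, -0.2]
gripper_width: 85.7
clock: 10.15
position: [639.4, 142.1, 275.8]
ee_rot: [-0.356, 0.934, 0.0, -0.0]
contact_force: [0.3, -0.0, 0.5]
gripper_width: 85.5
[639.4 142.1 275.8] 10.15 
 [[-7.466e-01 -6.653e-01]
 [-6.653e-01  7.466e-01]
 [ 7.000e-04  3.000e-04]]
red [194.1  77.7] [189, 72, 11, 13, 111] CARD [769.8 115.9  16. ]
red [264.1 351.7] BAR [573.5 235.4 115. ] ((573.44580078125, 236.2166290283203), (37.358619689941406, 12.903173446655273), 40.124794006347656)
blue [254.4 124. ] [240, 109, 30, 31, 213] CARD [701.1 110.2  16. ]
blue [403.  234.7] BAR [563.4  91.8 114.9] ((563.1119384765625, 92.4083251953125), (12.719468116760254, 37.25016403198242), 41.71620178222656)
green [195.1  77. ] [182, 63, 27, 29, 287] CARD [769.5 114.8  16. ]
scene red [312.4 319.1] [310, 317, 6, 5, 25] [767.8 115.8  16. ]
scene green [312.8 321.5] [304, 315, 17, 12, 41] [771.7 117.6  16. ]
side red [325.5 191.8] [324, 191, 4, 3, 10] [770.2 117.5  16. ]
side green [325.4 192.4] [321, 189, 10, 8, 29] [769.2 115.6  16. ]
```

View pics/w6.png

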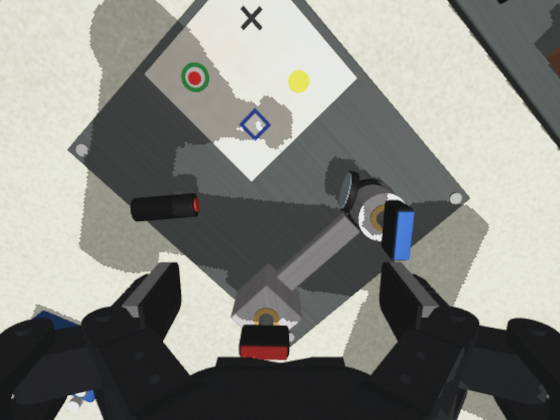

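```bash
python3 -c "
import cv2
p=cv2.imread('pics/w6.png')[55:100,170:220];cv2.imwrite('pics/z6.png',cv2.resize(p,None,fx=10,fy=10,interpolation=0))"
```

```text
(no output)
```

View pics/z6.png

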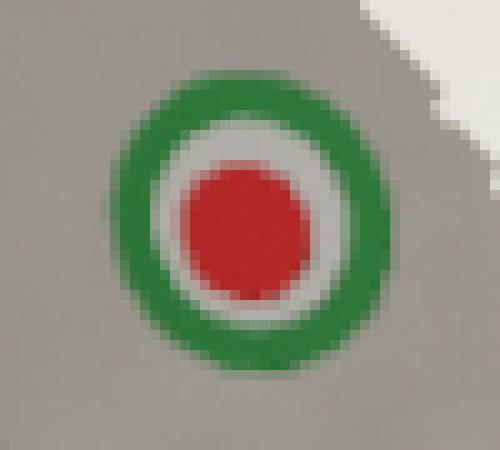

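The spot is wholly inside the ring's white interior, with clear space all round, and the gripper is clear of everything.

```bash
python3 -c "
from bench import job_done;print(job_done())"
```

```text
the job is handed in; nothing more can be done
None
```

The red laser spot now lies wholly inside the green ring, and both screws are released. I handed the job in at about 10.3 s of the 38 s allowed.

- **Moves:** I turned the red-topped screw 0.94 rad anticlockwise, let go and checked that the spot was in line with the ring. Then I turned the blue-topped screw 1.12 rad clockwise, let go, and raised the gripper well clear of the bench.
- **Last check, wrist camera:** the spot was at (769.8, 115.9) mm and the ring's centre at (769.5, 114.8) mm. That is about 1.1 mm off centre, against about 3 mm allowed, and the enlarged picture shows white all round the spot.
- **Where the checks disagreed:** the scene and side cameras put the spot 2–4 mm from the ring's centre. They see the ring only a few pixels wide, so I trusted the much sharper wrist view and made no further correction.
- **Forces:** the tool force readings after each move stayed under about 10 N.

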